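Close the dop-stick case on the gem cutter's bench

TASK

Work with the dop sticks is over for today: lower the lid of the long wooden stick case gently until it lies fully closed on its box. Leave the small square stone box standing open.

Things in the scene. Friction and masses are not known exactly. Their poses are not given: they have to be found in the camera images.
- stick_case: Long wooden case full of dop sticks (thin dark rods): 95 mm deep (x), 150 wide (y), 50 high without lid, fixed to the bench. Origin: centre of its underside; x points to its hinged back, roughly away from the robot; z up. Hinge line along y at x = +47.5, z = 50.5 mm. Lid: flat panel, no handle, 10 mm thick, 150 wide, 103 from hinge to free edge, 0.2 kg.
- stick_lid (a joint): Angle a (rad) of the long case's lid: 0 = closed flat on the rim (top face 60 mm above the bench), 1.57 = upright; limits 0 and 1.6; starts 0.75 to 1.45. A point r mm from the hinge on the lid's underside lies at x = 47.5 - r cos a, z = 50.5 + r sin a in the case's frame. The hinge is stiff: the lid stays where it is left and yields to under 2 N near its edge.
- stone_box: Small, nearly square wooden box with four compartments of polished stones: 95 mm deep (x), 90 wide (y), 50 high without lid, same wood, fixed left or right of the long case. Origin: centre of its underside; x points to its hinged back. To be left open.
- stone_lid (a joint): Angle (rad) of the square box's lid, a panel like the long case's but 90 mm wide, with the same hinge position, zero and stiffness. Starts open between 1.0 and 1.4 and is to stay open.
There are look-alikes about, which are no part of the job. What is shaped like the stick_case but red or turquoise is not meant. What is shaped like the stone_box but purple is not meant.

How it is judged:
At the end, for the whole second after the job is handed in: The long case's lid is closed to within 0.1 rad (about 10 mm at its free edge) and at rest, and the square box's lid still stands open (above 0.8 rad) (value of joint stick_lid below 0.1 rad and velocity of joint stick_lid between -0.05 and 0.05 rad/s and value of joint stone_lid above 0.8 rad); the robot touches nothing.
It fails at once if the long case's lid is slammed (faster than 4 rad/s, about 0.5 m/s at its free edge) (velocity of joint stick_lid below -4 rad/s).
It fails at once if the square box's lid is pushed down below 0.8 rad (value of joint stone_lid below 0.8 rad).
It also fails if it takes over 35 s, if anything falls off the work surface, if the arm or the gripper's body presses on something with over 40 N, if the wrist force passes 120 N, or if a joint passes its speed limit or range.

ROBOT

A 6-joint arm with a two-finger parallel gripper is mounted at the origin on the work surface. World frame = base frame: x ahead of the robot, y to its left, z up, the work surface at z = 0. Lengths are in m, angles in rad, forces in N, time in s.
With the tool pointing down it reaches from about 0.35 to 0.85 m from the base axis. Payload 8.1 kg.
Tool frame: the origin (TCP) lies midway between the tips of the shut fingers; the grasp point (between the pads) lies 19 mm behind it (robot.grip_point_offset is the distance from the TCP to the grasp point, in m); z points along the fingers, y is the line along which they close (so a half turn about z gives the same grasp; the last joint's range is limited). The gripper opens to 93 mm and grips with 3 to 60 N. Pads are 15 mm wide; open, the fingers measure 128 mm over their backs; the gripper's body (75 mm by 188 mm) begins 65 mm behind the grasp point.
Start: joints at [-1.197, 0.13, 1.488, -0, 1.523, -0.085], TCP at [0.266, -0.538, 0.219] pointing down, gripper open.
Joint ranges: [-2.96, 2.96], [-0.89, 2.26], [0.02, 2.5], [-1.34, 4.48], [0, 2.73], [-2.66, 2.66]. Speed limits (rad/s): [2.39, 2.39, 2.79, 3.14, 3.14, 3.14].

INTERFACE

Orientations are given as a rotation vector (axis times angle).
In Python, from plant import robot, read_camera, job gives the robot as it stands.
- The arm moves only by the shell command python3 -m inch 'ROWS' [FORCE]. ROWS is JSON, one flat list of numbers, 5 for each row, row after row: the shift along the world's x, y, z in mm, then the turn about the world's z in degrees, then the opening in per cent of the stroke, from 0 (shut) to 100 (fully open). In form: [dx, dy, dz, yaw, hand, dx, dy, dz, yaw, hand, ...]. A call has 1 to 10 rows; each row is the pose to reach, as a shift and turn from the pose commanded when the call began; what a row does not reach only later rows make up. A row lasts 1/12 s, in which the tool goes at most 41.7 mm and 7.16 degrees, less where a joint would pass 70% of its speed; a pose out of reach is approached as far as the arm can. A call with a gripper value outside its range is refused whole. The fingers move at their own pace and stop on an object; FORCE is the grip in N (left out, the last holds). Time passes only in rows, so rows that repeat a pose let the fingers close. It gives the time, the measured TCP pose, the force, the opening and the grip force at its end, in the units of the state.
- robot.read_state(): the state, without advancing time (a new reading comes with each control period).
- read_camera(name): name is "scene" or "side" or "wrist"; returns a dict with "image" (420x560x3 uint8, blue, green, red), "K" (3x3 intrinsics, pixels), "extrinsics" (4x4, takes a point from world to camera coordinates); the wrist camera has in their place "mount" (4x4, takes a point from camera to tool coordinates, whose origin is the TCP and whose axes are the flange's). Camera axes: x right, y down, z forward; pixel columns grow to the right and rows downward; lengths in m; the calibration is good to about 2 mm. A picture is of the moment at which its call begins: read the wrist's pose just before it. There is no depth.
- job.close_job(): hands the job in; it is judged then, once.
The state is a dict: "t": time; "q": joint angles; "dq": joint speeds; "joint_torque": joint torques, N m; "tool_pos": TCP position; "orientation": TCP orientation; "force": force on the tool from outside, world axes, zero at the start; "wrist_torque": the same for the moment, N m; "opening": finger opening in m; "gripper_force": force on a finger pad.
Only numpy, scipy, OpenCV 4.12 (cv2) and the standard library are available. Lean on these libraries where they do the work, as an engineer would, in place of code of your own. Each camera call takes 0.05 s, during which the arm holds its last target. There are 200 camera calls.

## Working session

There is one attempt and no reset: what is moved stays moved. The work goes in short steps, Python scripts to look and compute and a shell command to move; the robot and the scene stay as the last step left them, time stands still between calls to the robot, and variables do not carry over. Pictures are saved under pics/ and viewed, at most 10 in all, crops included, and the job is handed in when it is done.

```bash
mkdir -p pics
python3 - <<'E'
from plant import robot, read_camera
import cv2,numpy as np
for n in("scene","side"):
    c=read_camera(n);cv2.imwrite(f"pics/{n}0.png",c["image"]);np.savez(f"{n}.npz",K=c["K"],E=c["extrinsics"],im=c["image"])
    E=c["extrinsics"];print(n,-E[:3,:3].T@E[:3,3],E[2,:3])
s=robot.read_state();print(s["t"],s["tool_pos"],s["orientation"])
E
```

```text
scene [1.33501341 0.80726416 1.0405642 ] [-0.61229532 -0.45127764 -0.64918636]
side [-0.04163208  1.20092548  0.76865248] [ 0.32849588 -0.7864802  -0.5230099 ]
0.1 [ 0.2655697  -0.53744581  0.21768867] [-3.05766535e+00 -7.14020847e-01  3.56744593e-04]
```

View pics/scene0.png

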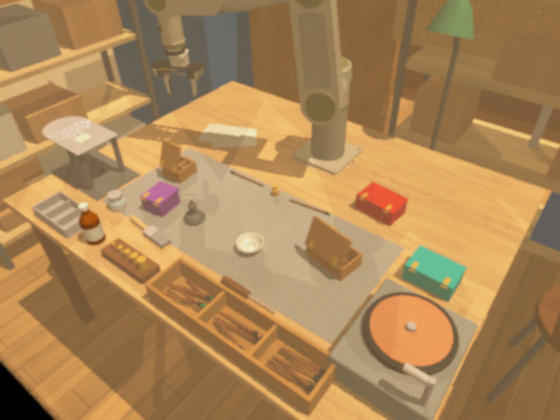

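View pics/side0.png

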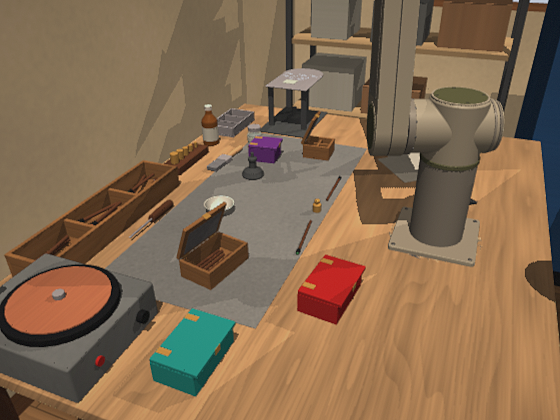

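The scene view shows an open wooden box near (333,250), and a smaller open wooden box near (178,163). In the side view they are near (213,250) and (319,145). I'll enlarge both.

Run:
```python
import cv2,numpy as np
a=np.load("scene.npz")["im"];b=np.load("side.npz")["im"]
def c(im,x,y,w,h,s): return cv2.resize(im[y:y+h,x:x+w],None,fx=s,fy=s,interpolation=cv2.INTER_CUBIC)
# left scene crop(295,210,80,75)x5=400x375 ; right side crop (170,195,80,95)
L=c(a,295,210,80,75,5);R=c(b,170,200,80,90,5)
l=c(a,150,135,60,50,4);r=c(b,295,110,50,50,4)
o=np.zeros((600,800,3),np.uint8)
for im,x,y in((L,0,0),(R,400,0),(l,0,380),(r,400,455)):
    im=im[:600-y];o[y:y+im.shape[0],x:x+im.shape[1]]=im
o[455:,400:600]=c(b,295,110,50,36,4)[:145]if 0 else o[455:,400:600]
cv2.imwrite("pics/crop1.png",o)
```

```text
(no output)
```

View pics/crop1.png

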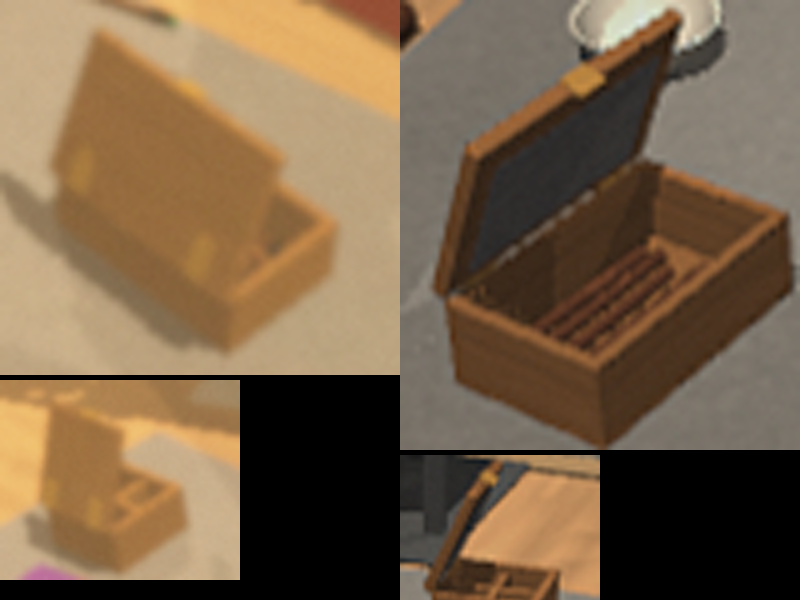

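The upper crops show the long case with its dop sticks. Its rim corners in the side view are about (247,243), (210,273) and (180,259), and the lid free edge runs (184,230) to (226,203). The lower crops show the compartmented stone box, far off on the -y side. Next I cast rays.

```bash
cat > h.py <<'E'
import numpy as np
D={n:np.load(n+".npz") for n in("scene","side")}
def ray(n,u,v):
    K,E=D[n]["K"],D[n]["E"];R=E[:3,:3];d=R.T@np.linalg.inv(K)@[u,v,1];return -R.T@E[:3,3],d/np.linalg.norm(d)
def plane(n,u,v,z): c,d=ray(n,u,v);return c+d*(z-c[2])/d[2]
def tri(p,q):
    c1,d1=ray("side",*p);c2,d2=ray("scene",*q);s=np.linalg.lstsq(np.c_[d1,-d2],c2-c1,rcond=None)[0]
    a,b=c1+d1*s[0],c2+d2*s[1];return (a+b)/2,np.linalg.norm(a-b)
S=lambda X,Y:(170+(X-400)/5-.4,200+Y/5-.4)
C=lambda X,Y:(295+X/5-.4,210+Y/5-.4)
E
python3 - <<'E'
from h import *
np.set_printoptions(precision=4,suppress=True)
P={}
for k,p,z in(("rim F-",(789,213),.05),("rim F+",(600,367),.05),("rim B+",(450,297),.05),("bot F+",(603,447),0),("bot B+",(458,382),0),("bot F-",(792,290),0)):
    P[k]=plane("side",*S(*p),z);print(k,P[k])
for k,p,z in(("sc bot B+",(230,350),0),("sc bot F+",(333,285),0),("sc rim F+",(337,228),.05)): print(k,plane("scene",*C(*p),z))
print("lid free +",tri(S(470,147),C(283,157)));print("lid free -",tri(S(680,13),C(100,30)))
x=P["rim B+"]-P["rim F+"];y=P["rim F+"]-P["rim F-"];print("depth,width",np.linalg.norm(x),np.linalg.norm(y),"yaw",np.degrees([np.arctan2(x[1],x[0]),np.arctan2(-y[0],y[1])]))
print("centre",(P["rim B+"]+P["rim F-"])/2)
E
```

```text
rim F- [0.4314 0.2795 0.05  ]
rim F+ [0.4598 0.4237 0.05  ]
rim B+ [0.5536 0.4024 0.05  ]
bot F+ [0.4637 0.4225 0.    ]
bot B+ [0.5541 0.4054 0.    ]
bot F- [0.4332 0.2776 0.    ]
sc bot B+ [0.5466 0.4035 0.    ]
sc bot F+ [0.4641 0.4276 0.    ]
sc rim F+ [0.4643 0.4249 0.05  ]
lid free + (array([0.523 , 0.4122, 0.1502]), np.float64(0.0009762389047915105))
lid free - (array([0.4923, 0.2661, 0.1471]), np.float64(0.0008657168189875244))
depth,width 0.09621997337179669 0.14690871088235513 yaw [-12.7455 -11.12  ]
centre [0.4925 0.341  0.05  ]
```

The measured size is 96 x 147 mm, the yaw is about -12° and the hinge centre is about (0.539, 0.331). The lid edge is 0.149 m high, so a is about 1.16, and this all fits the given sizes. Next I lift and travel with shut fingers.

```bash
python3 -m inch '[0,0,40,0,0,0,0,80,0,0,94,289,80,47,0,94,289,80,47,0,94,289,80,47,0,94,289,80,47,0,94,289,80,47,0,94,289,80,47,0,94,289,80,47,0,94,289,80,47,0]' 20
```

```text
t: 0.93
tool_pos: [0.3608, -0.2445, 0.2987]
orientation: [-2.513, -1.885, -0.003]
force: [-0.2, -1.1, 0.2]
opening: 0.0308
gripper_force: 0.0
```

```bash
python3 -m inch '[94,289,0,47,0,94,289,0,47,0,94,289,0,47,0,94,289,0,47,0,94,289,0,47,0,94,289,0,47,0,94,289,0,47,0,94,289,0,47,0,94,289,0,47,0,94,289,0,47,0]'
```

```text
t: 1.77
tool_pos: [0.4535, 0.0406, 0.2981]
orientation: [-1.561, -2.725, 0.001]
force: [-1.1, -0.9, -0.5]
opening: 0.0003
gripper_force: 0.0
```

```bash
python3 -m inch '[95,289,0,48,0,95,289,0,48,0,95,289,0,48,0,95,289,0,48,0,95,289,0,48,0,95,289,0,48,0,95,289,0,48,0,95,289,0,48,0,95,289,0,48,0,95,289,0,48,0]'; python3 -c "
from plant import robot
s=robot.read_state();print(s['t'],s['tool_pos'],s['orientation'],s['q'])"
```

```text
t: 2.6
tool_pos: [0.5492, 0.3276, 0.2979]
orientation: [-0.323, -3.124, 0.002]
force: [-0.1, 0.3, 0.2]
opening: 0.0006
gripper_force: 0.0
2.6 [0.54916638 0.32757749 0.29791828] [-3.22866452e-01 -3.12397948e+00  2.24946856e-03] [ 4.58098323e-01  2.21812162e-01  1.24312575e+00 -6.99486235e-04
  1.67824026e+00 -9.06801709e-01]
```

```bash
python3 -m inch '[0,0,-30,0,0,0,0,-60,0,0,0,0,-90,0,0,0,0,-120,0,0,0,0,-145,0,0,0,0,-163,0,0,0,0,-163,0,0]'
python3 - <<'E'
from plant import read_camera
import cv2,numpy as np
a=read_camera("side")["image"];b=read_camera("scene")["image"]
f=lambda i:cv2.resize(i,(400,600),interpolation=cv2.INTER_CUBIC)
cv2.imwrite("pics/c2.png",np.hstack([f(a[170:320,150:250]),f(b[150:300,280:380])]))
E
```

```text
t: 3.18
tool_pos: [0.5464, 0.3249, 0.1309]
orientation: [-0.325, -3.118, 0.007]
force: [-1.2, -0.1, -1.3]
opening: 0.0004
gripper_force: 0.0
```

View pics/c2.png

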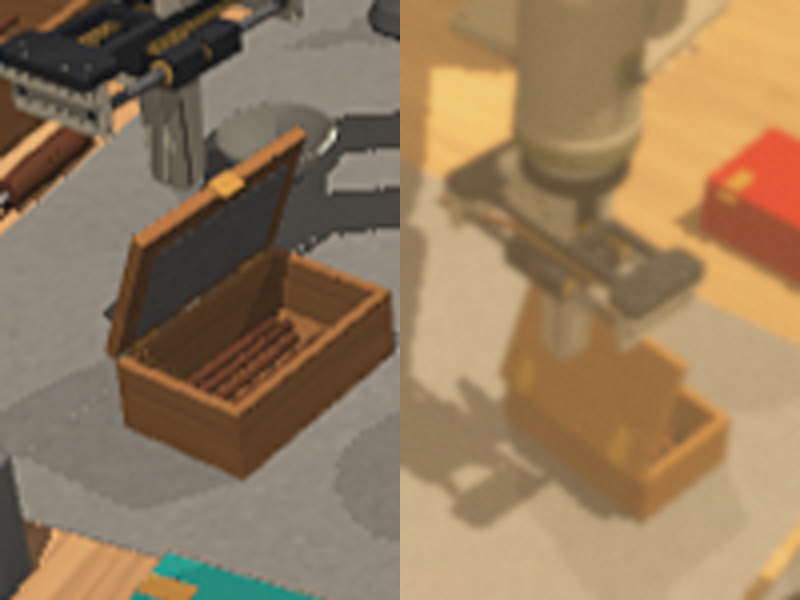

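The side crop (left) and scene crop (right) show the shut fingers behind the upper part of the lid, which hasn't moved. Now I push along the arc.

```bash
python3 -m inch '[-9,2,-1,0,0,-18,4,-2,0,0,-26,6,-3,0,0,-33,7,-5,0,0,-39,8,-8,0,0,-46,10,-12,0,0,-53,11,-17,0,0,-60,12,-22,0,0,-66,14,-28,0,0,-66,14,-28,0,0]'
python3 - <<'E'
from plant import read_camera
import cv2,numpy as np
a=read_camera("side")["image"];b=read_camera("scene")["image"]
f=lambda i:cv2.resize(i,(400,600),interpolation=cv2.INTER_CUBIC)
cv2.imwrite("pics/c3.png",np.hstack([f(a[170:320,150:250]),f(b[150:300,280:380])]))
E
```

```text
t: 4.12
tool_pos: [0.4803, 0.3428, 0.1053]
orientation: [-0.319, -3.122, 0.003]
force: [-0.6, -0.3, 0.5]
opening: 0.0006
gripper_force: 0.0
```

View pics/c3.png

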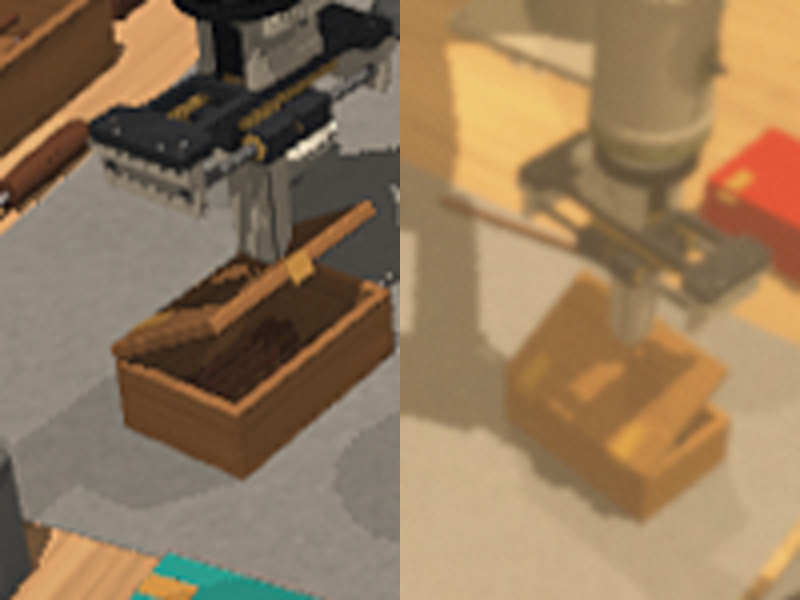

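The lid has followed the fingers to roughly 0.55 rad. I continue down.

```bash
python3 -m inch '[-5,1,-7,0,0,-10,2,-14,0,0,-13,3,-21,0,0,-16,3,-28,0,0,-18,4,-35,0,0,-19,4,-40,0,0,-19,4,-40,0,0]'
```

```text
t: 4.8
tool_pos: [0.4624, 0.3465, 0.0657]
orientation: [-0.32, -3.123, 0.003]
force: [-0.1, -0.2, 1.1]
opening: 0.0003
gripper_force: 0.0
```

```bash
python3 -m inch '[0,0,-2,0,0,0,0,-4,0,0,0,0,-4,0,0]'
```

```text
t: 5.05
tool_pos: [0.4639, 0.347, 0.0635]
orientation: [0.321, 3.125, 0.0]
force: [0.3, -0.9, -0.9]
opening: 0.0006
gripper_force: 0.0
```

```bash
python3 -m inch '[0,0,-2,0,0,0,0,-3,0,0,0,0,-3,0,0]'
```

```text
t: 5.3
tool_pos: [0.464, 0.3472, 0.0608]
orientation: [0.321, 3.125, 0.0]
force: [0.4, 0.2, 0.1]
opening: 0.0006
gripper_force: 0.0
```

```bash
python3 -m inch '[0,0,-1,0,0,0,0,-2,0,0,0,0,-2,0,0]'
```

```text
t: 5.55
tool_pos: [0.464, 0.3472, 0.0606]
orientation: [0.32, 3.125, 0.0]
force: [-5.8, -5.1, 15.4]
opening: 0.0009
gripper_force: 8.0
```

Contact is firm at z = 60.6 mm with 15 N, which is the closed height. Now I lift off and check.

```bash
python3 -m inch '[0,0,10,0,0,0,0,40,0,0,0,0,80,0,0,0,0,120,0,0,-40,0,150,0,0,-60,0,150,0,0,-60,0,150,0,0,-60,0,150,0,0,-60,0,150,0,0]'
python3 - <<'E'
from plant import read_camera
import cv2,numpy as np
a=read_camera("side")["image"];b=read_camera("scene")["image"]
f=lambda i:cv2.resize(i,(400,400),interpolation=cv2.INTER_CUBIC)
cv2.imwrite("pics/c4.png",np.hstack([f(a[200:300,150:250]),f(b[130:290,150:370][:, :])]))
E
```

```text
t: 6.3
tool_pos: [0.404, 0.3469, 0.2084]
orientation: [0.32, 3.125, -0.0]
force: [-0.3, 0.6, -0.8]
opening: 0.0009
gripper_force: 0.0
```

View pics/c4.png

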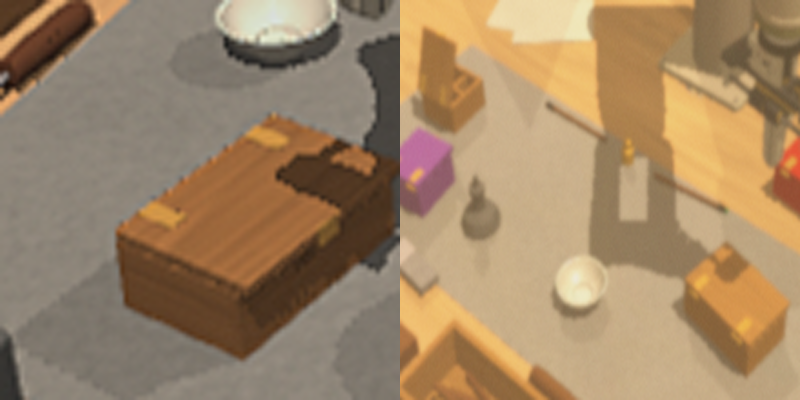

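The side crop shows the long case's lid flat on its rim. The scene crop shows the stone box still open at top left, and the tool is clear of everything.

```bash
python3 -c "
from plant import job
print(job.close_job())"
```

```text
the job is handed in; nothing more can be done
None
```

The stick case's lid lies fully closed on its box, the stone box still stands open, and the job was handed in just after 6.3 s on the robot's clock, with no verdict returned.

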